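Clamp a cork block square in a twin-knob clamp

TASK

Set the cork block lengthwise on the bed of the wooden clamp, between its two jaws, then close the moving jaw on it by turning the two round knobs clockwise alternately, in small steps, so that the jaw stays square (never one end more than about a centimetre ahead of the other). Stop when the block is held snugly: the sprung pad of the fixed jaw squeezed in by about 2 to 3 mm and the jaw square, never much more, or the cork is crushed. Let go of everything and leave the bead bowl, the mug and the massage stick where they are.

Things in the scene. Friction and masses are not known exactly. Their poses are not given: they have to be found in the camera images.
- clamp: wooden parallel clamp fixed to the table; origin on the table midway between its two knobs; x runs from the moving jaw to the fixed jaw, y towards the left knob, z up. Plywood bed from x = -140 to +100 mm, 320 mm wide, top at z = 12 mm. Nothing else stands between the jaws within y = -90 to 90 mm
- bed_mid (a point): point on the top of the bed, midway along the room for the block (x = -4.5, y = 0, z = 12 mm in the clamp's frame): the middle of the block's underside can be put here, with at least 4 mm free at either end; axes as the clamp's
- grip_left (a point): on the axis of the left knob (clamp y = +125 mm), 18 mm above the knob's underside, 78 mm above the table: a round black fluted knob 42 mm across and 32 mm high with an upright axis, top at z = 92 mm, on a grey housing 46 x 50 mm whose top is at z = 48 mm
- grip_right (a point): the same point of the right knob (clamp y = -125 mm)
- knob_left (a joint): turn of the left knob (rad), growing clockwise seen from above, range -0.1 to 4.1, starts at 0. A rack moves its end of the jaw 8 mm per rad to the fixed jaw. A brake holds it where it is left: 0.20 N m turns it freely either way; a clamped block adds 0.008 N m when closing, and takes off as much when opening, per newton on that end (half the clamping force)
- knob_right (a joint): the same for the right knob and the right end of the jaw
- jaw_mid (a point): middle of the moving jaw's front upper edge, 48 mm above the table. Before it a cork face is glued on (100 mm wide, top at 48 mm): its front is 22 mm before this point, at clamp x = -49 mm with both knobs at 0
- cork_block: cork block 80 x 44 x 50 mm, about 60 g, lying loose on the table to the left or right of the clamp; origin at the middle of its underside, x along its 80 mm length, z up
- bead_bowl: dark wooden bowl 104 mm across, 45 mm high, left or right of the clamp; origin under its middle
- mug: white ceramic mug 82 mm across, 92 mm high, with a handle; origin under its middle
- massage_stick: grey plastic massage stick, T-shaped, 154 mm long with three 34 mm balls; lying on the table; origin on the table under the middle of the long bar
- fixed_jaw (a point): middle of the fixed jaw's top (clamp x = 80, z = 54 mm), 150 mm wide. Before it a cork pad (12 x 120 x 36 mm, top at 50 mm) on springs of 8 N per mm, up to 9 mm. It is packed out by hand: its unsqueezed front is anywhere from clamp x = 40 to 50 mm, different every time and not measured. The block is held from 8 N (1 mm of squeeze) and crushed above 32 N (4 mm)
- jaw: beam of the moving jaw, 28 x 260 x 36 mm, sliding on the bed; origin under its middle; x squarely to the fixed jaw, y along the beam to the left. Square when its x is parallel to the clamp's x. Steel forks (top at z = 56 mm) drive its ends at points 220 mm apart, with 1.6 mm of play: it skews 0.036 rad per rad by which one knob is ahead; beyond 0.05 it racks
Mind the look-alikes: they are no part of the job. Leave any blue or red look-alike of the cork_block alone.

How it is judged:
On the way:
1. the cork block stands on the bed between the jaws, let go and not yet clamped (z of cork_block in the frame of clamp between 0.009 and 0.016 m and x of cork_block in the frame of clamp between -0.014 and 0.018 m and y of cork_block in the frame of clamp between -0.025 and 0.025 m and angle between the x axis of cork_block and the x axis of clamp, either way round below 0.2 rad and contact force between the fingers and cork_block below 0.1 N and contact force between jaw and cork_block below 5 N), for 0.2 s.
At the end, for the whole second after the job is handed in: The cork block rests on the bed (within 4 mm), lengthwise between the jaws (within 0.06 rad and 25 mm of the middle line), clamped between the jaws with 8 to 32 N; the jaw is square within 0.02 rad (4.4 mm over 220 mm); block at rest, bystanders in place (angle between the x axis of jaw and the x axis of clamp, either way round below 0.02 rad and contact force between jaw and cork_block between 8 and 32 N and z of cork_block in the frame of clamp between 0.009 and 0.016 m and y of cork_block in the frame of clamp between -0.025 and 0.025 m and angle between the x axis of cork_block and the x axis of clamp, either way round below 0.06 rad and angle between cork_block's own z axis and vertical below 0.06 rad and linear speed of cork_block below 0.01 m/s); the robot touches nothing.
It fails at once if the moving jaw is racked: skewed by more than 0.05 rad (one end 11 mm ahead) (angle between the x axis of jaw and the x axis of clamp, either way round above 0.05 rad).
It fails at once if the cork is crushed: the moving jaw presses on it with more than 32 N (contact force between jaw and cork_block above 32 N).
It fails at once if bowl, mug or massage stick is shifted by more than 30 mm or the mug tipped (distance of any of bead_bowl, mug, massage_stick from where it was at the start of the episode above 0.03 m or angle between mug's own z axis and vertical above 0.3 rad).
It also fails if it takes over 72 s, if anything falls off the work surface, if the arm or the gripper's body presses on something with over 40 N, if the wrist force passes 120 N, or if a joint passes its speed limit or range.

ROBOT

A 6-joint arm with a two-finger parallel gripper is mounted at the origin on the work surface. World frame = base frame: x ahead of the robot, y to its left, z up, the work surface at z = 0. Lengths are in m, angles in rad, forces in N, time in s.
With the tool pointing down it reaches from about 0.375 to 0.9 m from the base axis. Payload 3.1 kg.
Tool frame: the origin (TCP) lies midway between the tips of the shut fingers; the grasp point (between the pads) lies 19 mm behind it (pinch_z is the distance from the TCP to the grasp point, in m); z points along the fingers, y is the line along which they close (so a half turn about z gives the same grasp; the last joint's range is limited). The gripper opens to 85 mm and grips with 20 to 120 N. Pads are 22 mm wide; open, the fingers measure 114 mm over their backs; the gripper's body (76 mm by 85 mm) begins 54 mm behind the grasp point. The pads swing forward as they close: fully open they stand 13 mm farther back than shut.
Start: joints at [-1.31, 0.527, 1.433, -0, 1.181, -0.178], TCP at [0.266, -0.565, 0.231] pointing down, gripper open.
Joint ranges: [-3.08, 3.08], [-0.75, 2.2], [0.22, 2.44], [-1.43, 4.57], [0, 2.65], [-2.85, 2.85]. Speed limits (rad/s): [2.79, 2.79, 3.14, 3.14, 3.14, 3.14].

INTERFACE

Orientations are given as a unit quaternion [x, y, z, w].
In Python, from station import sense, snapshot, camera_params, sign_off, pinch_z gives the robot as it stands. The module is installed in compiled form; this text tells all that it offers.
- The arm moves only by the shell command python3 -m handwheel 'ROWS' [FORCE]. ROWS is JSON, a list that holds one entry, the list of rows, each a list of 7 numbers: the turn, a rotation vector about the tool's x, y, z in degrees, then the shift along the tool's x, y, z in m, then the opening, from 0 (shut) to 1 (fully open). A call has 1 to 20 rows; each row shifts and turns the commanded pose from where the row before left it, along the tool's axes as they then stand; what a row does not reach is not made up. A row lasts 1/8 s, in which the tool goes at most 62.5 mm and 10.7 degrees, less where a joint would pass 70% of its speed; a pose out of reach is approached as far as the arm can. A call with a gripper value outside its range is refused whole. The fingers move at their own pace and stop on an object; FORCE is the grip in N (left out, the last holds). Time passes only in rows, so rows that do not move let the fingers close. It gives the time, the measured TCP pose, the force, the opening and the grip force at its end, in the units of the state.
- sense(): the state, without advancing time (a new reading comes with each control period).
- snapshot(name): name is "scene" or "top"; returns the picture (384x512x3 uint8, red, green, blue); there is no depth.
- camera_params(name): a dict with "fx", "fy", "cx", "cy" (pixels), "k1" (the pictures are not rectified: a ray, as slopes to the right and down, at radius r is drawn at 1 + k1 r^2 times it, then the intrinsics apply), "world_to_cam" (4x4, takes a point from world to camera coordinates). Camera axes: x right, y down, z forward; pixel columns grow to the right and rows downward; lengths in m; the calibration is good to about 2 mm. A picture is of the moment at which its call begins. camera_params takes no time and is no camera call.
- sign_off(): hands the job in; it is judged then, once.
The state is a dict: "t": time; "q": joint angles; "qd": joint speeds; "tau": joint torques, N m; "tcp_pos": TCP position; "tool_rot": TCP orientation; "force": force on the tool from outside, world axes, zero at the start; "ft_torque": the same for the moment, N m; "finger_gap": opening from 0.0 (shut) to 1.0 (fully open); "gripper_force": force on a finger pad.
Only numpy, scipy, OpenCV 4.12 (cv2) and the standard library are available. Lean on these libraries where they do the work, as an engineer would, in place of code of your own. Each camera call takes 0.05 s, during which the arm holds its last target. There are 200 camera calls.

## Working session

There is one attempt and no reset: what is moved stays moved. The work goes in short steps, Python scripts to look and compute and a shell command to move; the robot and the scene stay as the last step left them, time stands still between calls to the robot, and variables do not carry over. Pictures are saved under pics/ and viewed, at most 10 in all, crops included, and the job is handed in when it is done.

```bash
mkdir -p pics
cat > h.py <<'E'
import numpy as np, cv2
from scipy.spatial.transform import Rotation as R
from station import sense, snapshot, camera_params, sign_off, pinch_z
def snap(n,f):
    im=snapshot(n); cv2.imwrite('pics/'+f,im[:,:,::-1]); return im
def ray(n,uv):
    p=camera_params(n); K=np.array([[p['fx'],0,p['cx']],[0,p['fy'],p['cy']],[0,0,1.]])
    x=cv2.undistortPoints(np.array(uv,float).reshape(-1,1,2),K,np.array([p['k1'],0,0,0.]))[:,0]
    T=np.array(p['world_to_cam']); d=np.c_[x,np.ones(len(x))]@T[:3,:3]; o=-T[:3,:3].T@T[:3,3]
    return o,d
def plane(n,uv,z):
    o,d=ray(n,uv); return o+d*((z-o[2])/d[:,2])[:,None]
def proj(n,P):
    p=camera_params(n); T=np.array(p['world_to_cam']); c=np.atleast_2d(P)@T[:3,:3].T+T[:3,3]
    x=c[:,:2]/c[:,2:]; x=x*(1+p['k1']*(x**2).sum(1))[:,None]
    return x*[p['fx'],p['fy']]+[p['cx'],p['cy']]
E
python3 - <<'E'
from h import *
for n in('top','scene'):
    im=snap(n,n+'0.png'); p=camera_params(n); print(p['fx'],p['k1'],ray(n,[[256,192]]))
s=sense(); print(s,pinch_z)
E
```

```text
416.6140188273951 -0.14787305626014433 (array([ 0.28811504, -0.04762064,  1.43305339]), array([[ 0.11872895, -0.00116521, -0.99314254]]))
472.19486801498704 0.019313690516021265 (array([1.29878419, 0.27571354, 0.97121657]), array([[-0.64943223, -0.24312159, -0.72062694]]))
{'t': 0.1, 'q': array([-1.30949871e+00,  5.28380690e-01,  1.43375628e+00, -2.13713965e-05,
        1.18139635e+00, -1.78497220e-01]), 'qd': array([-0.001011  , -0.00212311, -0.00299349, -0.00048979,  0.0008652 ,
        0.00033475]), 'tau': array([-5.46087867e-04, -4.43305707e+01, -1.78585696e+01, -2.73449878e-04,
        3.86917251e-03,  3.76850124e-06]), 'tcp_pos': array([ 0.26595277, -0.56489206,  0.23043256]), 'tool_rot': array([ 9.75918484e-01,  2.18133378e-01, -5.00339535e-05, -9.69095535e-04]), 'force': array([-0.52087178,  0.70395358, -0.7597941 ]), 'ft_torque': array([ 0.02779484,  0.0383    , -0.01688902]), 'gripper_force': 0.0, 'finger_gap': 0.9962804882744764} 0.0187
```

View pics/top0.png

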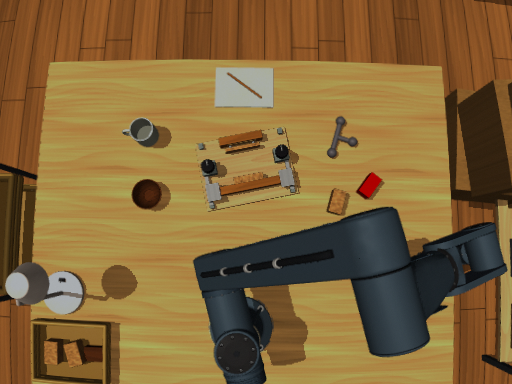

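View pics/scene0.png

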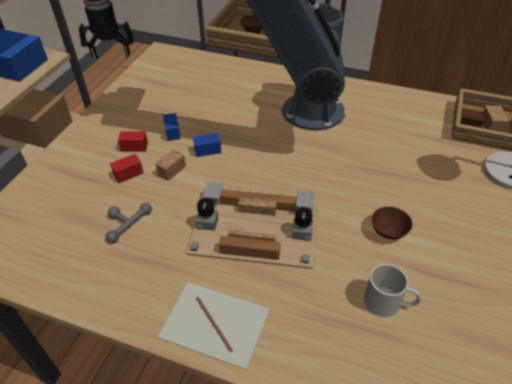

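The top view shows the clamp at about (248,170), with knobs at (208,167) and (281,153), the cork block at (338,202), a red look-alike at (370,186), the stick at (341,138), the bowl at (147,194) and the mug at (143,132). The scene view shows the block at (171,165) and the knobs at (303,216) (left) and (206,207) (right). Next I measure these.

Run:
```python
from h import *
top=cv2.imread('pics/top0.png'); sc=cv2.imread('pics/scene0.png')
a=cv2.resize(top[115:225,190:300],None,fx=5,fy=5,interpolation=cv2.INTER_CUBIC)
b=cv2.resize(top[160:225,310:390],None,fx=3,fy=3,interpolation=cv2.INTER_CUBIC)
c=np.zeros((550,790,3),np.uint8); c[:550,:550]=a; c[:195,550:790]=b
b=cv2.resize(sc[135:190,145:215],None,fx=3.4,fy=3.4,interpolation=cv2.INTER_CUBIC); c[250:250+b.shape[0],550:550+b.shape[1]]=b
cv2.imwrite('pics/crop1.png',c)
# knobs: dark blobs
def dark(im,x0,y0,x1,y1,th=45):
    m=np.zeros(im.shape[:2],np.uint8); m[y0:y1,x0:x1]=(im[y0:y1,x0:x1].max(2)<th)*255
    cs,_=cv2.findContours(m,0,2); cc=max(cs,key=cv2.contourArea); return cv2.minEnclosingCircle(cc),cv2.boundingRect(cc),cv2.contourArea(cc)
for n,im,bb in(('top',top,(196,150,222,180)),('top',top,(270,140,294,166)),('scene',sc,(290,200,318,232)),('scene',sc,(192,192,220,222))):
    r=dark(im,*bb); print(n,r,plane(n,[r[0][0]],.078))
# cork
hsv=cv2.cvtColor(top,cv2.COLOR_BGR2HSV)
print(hsv[202,338],hsv[215,380],hsv[195,335],hsv[208,340])
```

```text
top (((209.5, 167.5), 9.300638198852539), (202, 160, 16, 16), 117.5) [[0.53013076 0.10516506 0.078     ]]
top (((281.1403503417969, 151.54385375976562), 6.803064346313477), (275, 145, 13, 14), 111.0) [[ 0.58635536 -0.13153916  0.078     ]]
scene (((302.5, 217.22222900390625), 9.892271041870117), (295, 208, 17, 20), 243.0) [[0.53689521 0.11329128 0.078     ]]
scene (((206.0, 207.5), 9.861641883850098), (198, 199, 16, 19), 221.0) [[ 0.58806593 -0.12697743  0.078     ]]
[ 15 177 157] [103  70  66] [ 15 179 161] [ 15 180 149]
```

View pics/crop1.png

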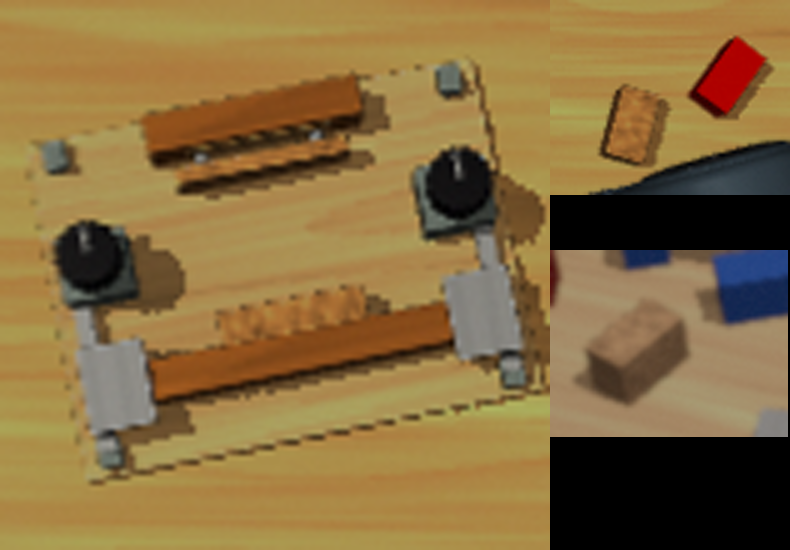

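The crop shows the knob tops at crop (90,257) and (459,184), bed corners at (30,143), (475,62), (92,482) and (548,390), and the jaw's cork face and the pad between them. The cork block's top face is clear in both insets.

Run:
```python
from h import *
np.set_printoptions(precision=4,suppress=True)
c=lambda p,s,ox,oy,x0,y0:[((p[0]-ox+.5)/s-.5+x0,(p[1]-oy+.5)/s-.5+y0)]
T=lambda p:c(p,5,0,0,190,115)
L=plane('top',T((92,252)),.092)[0];Rr=plane('top',T((459,182)),.092)[0]
print('knobs',L,Rr,(L+Rr)/2,np.linalg.norm(L-Rr),np.degrees(np.arctan2(*(L-Rr)[[1,0]]))-90)
B=np.array([plane('top',T(p),.012)[0] for p in((30,143),(475,62),(548,390),(92,482))]);print('bed',B)
print('bedyaw',[np.degrees(np.arctan2(*(d)[[1,0]])) for d in(B[0]-B[3],B[1]-B[2],B[0]-B[1],B[3]-B[2])],'dims',np.linalg.norm(B-np.roll(B,1,0),axis=1),'ctr',B.mean(0))
# block
for n,f,bb in(('top','top0',(318,180,356,224)),('scene','scene0',(150,145,192,185))):
    im=cv2.imread(f'pics/{f}.png'); h=cv2.cvtColor(im,cv2.COLOR_BGR2HSV); x0,y0,x1,y1=bb
    m=np.zeros(im.shape[:2],np.uint8); s=h[y0:y1,x0:x1]
    if n=='top': print(cv2.resize(s[::4,::4,2],None,fx=1,fy=1)); mm=(s[...,2]<185)
    else: print(s[::4,::4,2]); print(s[::4,::4,1]); mm=(s[...,1]>80)
    m[y0:y1,x0:x1]=mm*255
    cs,_=cv2.findContours(m,0,2); cc=max(cs,key=cv2.contourArea); print(n,cv2.contourArea(cc),cv2.minAreaRect(cc))
tp=[(334,188.3),(348.3,192.3),(341.7,214.3),(327.3,210.7)]
sp=[(172.9,149.1),(185,155.6),(167.9,168.8),(156.2,163.8)]
for n,p in(('top',tp),('scene',sp)):
    P=plane(n,p,.05);print(n,P,P.mean(0),np.linalg.norm(P-np.roll(P,1,0),axis=1))
```

```text
knobs [0.5359 0.1087 0.092 ] [ 0.5851 -0.1315  0.092 ] [ 0.5605 -0.0114  0.092 ] 0.24524039046687912 11.578045283839373
bed [[ 0.6279  0.1637  0.012 ]
 [ 0.6895 -0.1479  0.012 ]
 [ 0.4573 -0.1981  0.012 ]
 [ 0.391   0.1142  0.012 ]]
bedyaw [np.float64(11.814791317485186), np.float64(12.194829597467269), np.float64(101.1926055671951), np.float64(101.97586936362399)] dims [0.242  0.3176 0.2376 0.3192] ctr [ 0.5414 -0.017   0.012 ]
[[172 172 173 172 172 172 172 173 172 171]
 [172 171 172 172 172 171 171 171 172 172]
 [171 172 172 172 124 169 171 172 172 171]
 [172 172 172 161 155 166 117 165 173 172]
 [171 171 170  82 162 173 161 116 149 172]
 [171 170 172  68 168 157 156 118 172 171]
 [171 171 172 138 145 143 153 113 170 171]
 [171 173 159 167 171 154 120 141 172 171]
 [171 172 169  65 111 155 114 171 171 171]
 [173 173 172 172 171 173 173 151  23  27]
 [172 172 172 172 172 150  33  46  44  55]]
top 1591.0 ((336.5, 201.5), (43.0, 37.0), 90.0)
[[166 165 165 166 166 165 165 164 165 164 160]
 [164 165 166 166 166 163 157 165 165 164 107]
 [166 164 164 163 157 145 144 148 158 167 127]
 [16
[... 538 characters left out ...]
2 114 123 125 100 100]
 [ 88  91 120 115 114 119 124 130 122 101  92]
 [ 92  94 126 127 121 118 121 125 105  95  97]
 [ 97 109 129 126 124 126 122  90  88  89  95]
 [100  99 106 118 131 124  90  84  86  87  86]
 [ 95  99  98 101 102 101 100  95  92  86  81]]
scene 1599.0 ((170.49998474121094, 164.49998474121094), (40.99999237060547, 38.99999237060547), -0.0)
top [[ 0.4684 -0.3121  0.05  ]
 [ 0.4552 -0.3608  0.05  ]
 [ 0.3807 -0.337   0.05  ]
 [ 0.3926 -0.2883  0.05  ]] [ 0.4242 -0.3245  0.05  ] [0.0794 0.0505 0.0782 0.0501]
scene [[ 0.3849 -0.3291  0.05  ]
 [ 0.3991 -0.2822  0.05  ]
 [ 0.4665 -0.3034  0.05  ]
 [ 0.459  -0.3452  0.05  ]] [ 0.4274 -0.315   0.05  ] [0.0758 0.049  0.0707 0.0424]
```

Run:
```python
from h import *
np.set_printoptions(precision=4,suppress=True)
for n,f,bb in(('top','top0',(320,182,356,219)),('scene','scene0',(150,143,190,181))):
    im=cv2.imread(f'pics/{f}.png'); x0,y0,x1,y1=bb; s=cv2.GaussianBlur(im[y0:y1,x0:x1],(0,0),.6).astype(float)
    table=np.median(s[:4].reshape(-1,3),0); print(n,table)
    r=s[...,0]/s[...,2]; v=s.max(2)
    mm=(v>118)&(np.abs(s-table).max(2)>18) if n=='scene' else (v>128)&(np.abs(s-table).max(2)>14)
    m=cv2.morphologyEx(mm.astype(np.uint8),cv2.MORPH_OPEN,np.ones((3,3)));m=cv2.morphologyEx(m,cv2.MORPH_CLOSE,np.ones((5,5)))
    cs,_=cv2.findContours(m,0,2); cc=max(cs,key=cv2.contourArea).reshape(-1,2)+[x0,y0]
    P=plane(n,cc,.05); rr=cv2.minAreaRect((P[:,:2]*1000).astype(np.float32)); print(n,rr,len(cc))
    for row in m: print(''.join('.#'[k] for k in row))
# knobs in scene: top disc
sc=cv2.imread('pics/scene0.png')
for (x0,y0,x1,y1) in((288,198,320,236),(190,190,222,226)):
    print(sc[y0:y1:2,x0:x1:2].max(2))
```

```text
top [ 77. 148. 171.]
top ((414.5734558105469, -322.4239807128906), (65.08599853515625, 119.29273986816406), 71.44066619873047) 37
....................................
....................................
....................................
....................................
...####......######.................
...####......######.................
...####......#######................
.............##########.............
.............################.....##
.............################.....##
.............################.....##
.............#############..........
.............############...........
.............############...........
.............############...........
............#############...........
............#############...........
............#############...........
............#############...........
...........##############...........
...........#############............
...........#############............
..........##############............
..........#############.............
..........#############.............
..........#############.............
........
[... 3867 characters left out ...]
  23  21  22  72 102 133 125]
 [162 164 161 122  27  21  49  94  31  25  23  25  88 136 162 163]
 [165 165 163 139  37  23  36  58  23  23  16  20 111 160 166 165]
 [166 166 165 145  48  12  14  15  10  14  11  16  77 122 160 164]
 [166 166 166 159  73   7  14  11  10  10  12  21  83 100 143 159]
 [166 164 160 148  73  19  14  17  10  13  19  60 104  92 133 159]
 [136 130 119 102  67  53  33  23  24  35  64 104 107  76 132 162]
 [111 113 113 101  83  78  70  65  68  81 108 113 106  69 131 166]
 [109 111 110  99 104 105  96  98 104 111 112 114  97  72 146 165]
 [108 109 103  76  67  67  71  76  79  83  85  90  82  86 155 161]
 [111 109 105  77  70  74  63  61  61  61  60  63  66 110 161 164]]
```

```bash
python3 -m handwheel '[[[0,0,0,0.0415,-0.0252,0.015,0.9],[0,0,0,0.0415,-0.0252,0.015,0.9],[0,0,0,0.0415,-0.0252,0.015,0.9],[0,0,0,0.0415,-0.0252,0.015,0.9],[0,0,0,0.0415,-0.0252,0.015,0.9],[0,0,0,0.0415,-0.0252,0.015,0.9],[0,0,10,0,0,0,0.9],[0,0,10,0,0,0,0.9],[0,0,10,0,0,0,0.9],[0,0,10,0,0,0,0.9],[0,0,2.7,0,0,0,0.9],[0,0,0,0,0,0,0.9]]]' 40
python3 - <<'E'
from h import *
im=snap('scene','scene1.png'); t=snap('top','top1.png')
b=cv2.resize(im[60:190,110:230],None,fx=4,fy=4,interpolation=cv2.INTER_CUBIC);cv2.imwrite('pics/crop2.png',b)
s=sense(); Rm=R.from_quat(s['tool_rot']).as_matrix(); print(s['t'],s['tcp_pos'],np.degrees(np.arctan2(Rm[1],Rm[0])),Rm[:,2])
print(proj('scene',[[.4265,-.322,.05]]))
E
```

```text
t: 1.6
tcp_pos: [0.4269, -0.3224, 0.141]
tool_rot: [0.988, -0.152, -0.0, -0.0]
force: [-0.1, -0.0, 0.8]
finger_gap: 0.901
gripper_force: 0.0
1.7 [ 0.42694398 -0.32251865  0.14112611] [ -17.45608125 -107.45608721  130.23099077] [-3.09874148e-04  3.66284485e-04 -9.99999885e-01]
[[168.57562804 158.47365836]]
```

View pics/crop2.png

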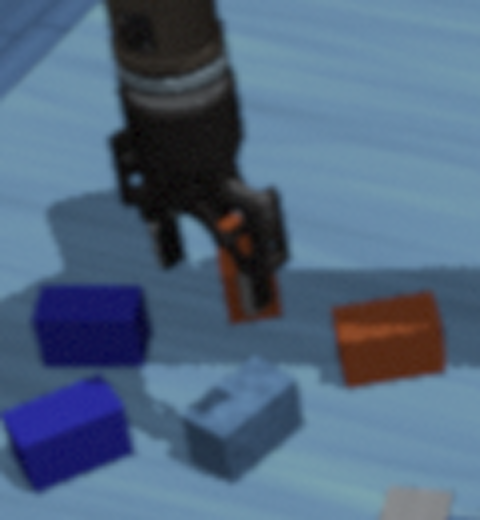

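The scene crop (colours swapped) shows the open gripper above the cork block. The block's top face is centred at about crop (243,395), within 2 px of the prediction, so I go down and grasp it.

```bash
python3 -m handwheel '[[[0,0,0,0,0,0.042,0.9],[0,0,0,0,0,0.042,0.9],[0,0,0,0,0,0.042,0.9],[0,0,0,0,0,0,0.9],[0,0,0,0,0,0,0],[0,0,0,0,0,0,0],[0,0,0,0,0,0,0],[0,0,0,0,0,0,0],[0,0,0,0,0,0,0]]]' 30
```

```text
t: 2.82
tcp_pos: [0.4281, -0.3237, 0.0173]
tool_rot: [0.988, -0.152, 0.002, 0.001]
force: [-0.3, -0.1, 6.5]
finger_gap: 0.514
gripper_force: 31.9
```

```bash
python3 -m handwheel '[[[0,0,0,0,0,-0.03,0],[0,0,0,0,0,-0.05,0],[0,0,0,0,0,-0.05,0],[0,0,0,0.0042,-0.048,0,0],[0,0,0,0.0042,-0.048,0,0],[0,0,0,0.0042,-0.048,0,0],[0,0,0,0.0042,-0.048,0,0],[0,0,0,0.0042,-0.048,0,0],[0,0,0,0.0042,-0.048,0,0],[0,0,0,0.0042,-0.048,0,0],[0,0,-9.8,0,0,0,0],[0,0,-9.8,0,0,0,0],[0,0,-9.7,0,0,0,0],[0,0,0,0,0,0,0]]]'
python3 - <<'E'
from h import *
im=snap('scene','scene2.png'); 
b=cv2.resize(im[120:290,165:345,::-1],None,fx=4,fy=3.5,interpolation=cv2.INTER_CUBIC);b=cv2.resize(im[100:280,165:345,::-1],None,fx=3.3,fy=3.3,interpolation=cv2.INTER_CUBIC);cv2.imwrite('pics/crop3.png',b)
s=sense(); Rm=R.from_quat(s['tool_rot']).as_matrix(); print(s['t'],s['tcp_pos'],np.degrees(np.arctan2(Rm[1],Rm[0])),Rm[:,2])
y=np.radians(11.8);c=np.array([.561,-.011]);M=np.array([[np.cos(y),-np.sin(y)],[np.sin(y),np.cos(y)]])
print('tool in clamp',(s['tcp_pos'][:2]-c)@M)
# predicted corners for block centred at TCP: top z? underside z=TCP-.0173
for z in(-.0173,.0327):
  P=np.array([[*(s['tcp_pos'][:2]+M@[a,b]),s['tcp_pos'][2]+z] for a,b in((.04,.022),(.04,-.022),(-.04,-.022),(-.04,.022))]); print((proj('scene',P)-[165,100])*3.3)
E
```

```text
t: 4.58
tcp_pos: [0.556, -0.0109, 0.1458]
tool_rot: [0.995, 0.102, 0.0, 0.0]
force: [-0.5, 0.3, 0.0]
finger_gap: 0.509
gripper_force: 30.9
4.625 [ 0.55602523 -0.0110002   0.14578869] [ 11.63523903 -78.36476696 -10.29520002] [ 5.40497960e-04 -9.81783515e-05 -9.99999849e-01]
tool in clamp [-0.00486968  0.00101713]
[[311.43898218 360.83505029]
 [251.56239298 354.67858336]
 [268.82078794 277.47650142]
 [325.99248001 283.00865476]]
[[311.21221098 313.2989084 ]
 [249.38410623 307.16629641]
 [267.28157064 229.82786879]
 [326.23317074 235.3175594 ]]
```

View pics/crop3.png

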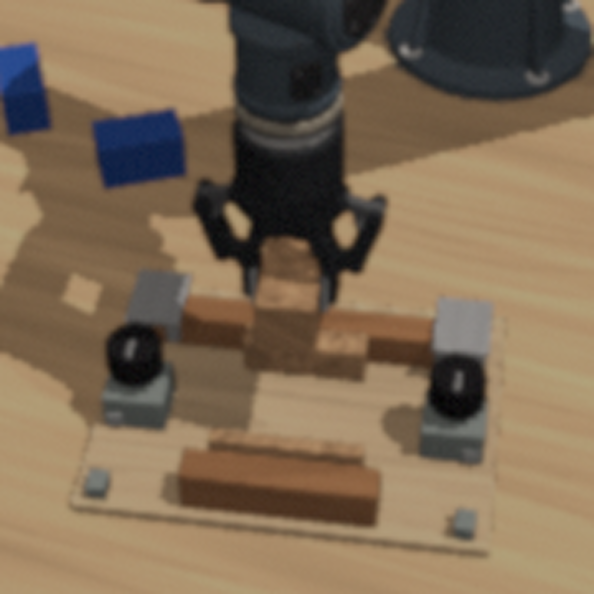

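The scene crop shows the held block above the clamp bed at about crop (287,305), with the jaw's cork face behind it. Overlaying the predicted outline will show the offset along its length.

Run:
```python
from h import *
im=cv2.imread('pics/scene2.png'); 
b=cv2.resize(im[160:220,230:280],None,fx=10,fy=10,interpolation=cv2.INTER_CUBIC)
s=sense(); y=np.radians(11.8);M=np.array([[np.cos(y),-np.sin(y)],[np.sin(y),np.cos(y)]])
for z in(-.0173,.0327):
  P=np.array([[*(s['tcp_pos'][:2]+M@[a,c]),s['tcp_pos'][2]+z] for a,c in((.04,.022),(.04,-.022),(-.04,-.022),(-.04,.022))]); q=((proj('scene',P)-[230,160]+.5)*10)
  for p in q: cv2.drawMarker(b,tuple(int(v) for v in p),(255,0,0),0,12,2)
cv2.imwrite('pics/crop4.png',b)
```

```text
(no output)
```

View pics/crop4.png

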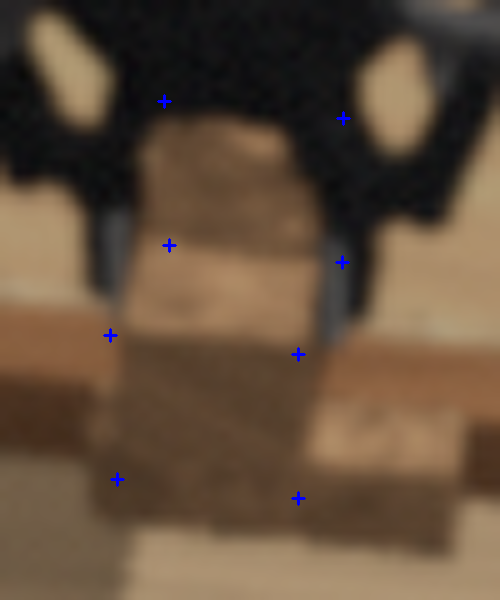

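```bash
cat >> h.py <<'E'
Y0=np.radians(11.8);C0=np.array([.561,-.011]);M0=np.array([[np.cos(Y0),-np.sin(Y0)],[np.sin(Y0),np.cos(Y0)]])
def prof(n,im,xs,ys,z):
    g=np.array([[*(C0+M0@[x,y]),z] for x in xs for y in ys]); uv=proj(n,g).astype(np.float32).reshape(len(xs),len(ys),2)
    return cv2.remap(im,uv[...,0],uv[...,1],cv2.INTER_CUBIC).astype(float)
E
python3 - <<'E'
from h import *
np.set_printoptions(linewidth=200)
xs=np.arange(-70,72,2)/1000
for n,im in(('top',cv2.imread('pics/top0.png')),('scene',cv2.imread('pics/scene0.png'))):
    for z in(.049,):
        for y in((-40,-10),(10,40)):
            p=prof(n,im,xs,np.arange(y[0],y[1],2)/1000,z).mean(1)
            print(n,z,y); print(np.c_[xs*1000,p[:,0],p[:,1],p[:,2]].round().astype(int).T)
E
```

```text
top 0.049 (-40, -10)
[[-70 -68 -66 -64 -62 -60 -58 -56 -54 -52 -50 -48 -46 -44 -42 -40 -38 -36 -34 -32 -30 -28 -26 -24 -22 -20 -18 -16 -14 -12 -10  -8  -6  -4  -2   0   2   4   6   8  10  12  14  16  18  20  22  24  26
   28  30  32  34  36  38  40  42  44  46  48  50  52  54  56  58  60  62  64  66  68  70]
 [ 42  48  47  48  48  48  49  49  49  51  53  60  73  82  82  78  73  72  73  77  82  86  86  86  85  85  85  85  85  85  85  83  80  76  75  78  81  82  82  82  84  85  83  79  77  77  78  79  81
   77  62  49  42  31  17  10  14  31  48  50  48  48  48  52  50  38  27  27  26  18  19]
 [ 93 102 101 102 102 103 104 105 106 108 107 110 127 141 142 136 129 126 129 135 143 148 149 148 147 147 147 146 146 147 147 144 139 133 132 136 140 142 142 143 146 147 144 138 135 135 137 138 140
  134 109  87  76  56  34  23  31  67 102 108 104 104  96  82  69  53  43  52  54  47  59]
 [143 155 154 155 157 159 160 161 162 163 154 149 162 173 172 171 169 167 170 172 172 172 171 171 171 171 171 171 172 171 171 172 171 169 169 171 172 172 172 172 172 171 171 172 172 172 172 172 175
  166 137 115 
[... 2911 characters left out ...]
08 109 109 109 108 109 110 111
  112 110 109 109 109 108 103  95  89  86  85  83  77  66  55  47  44  46  51  54  55  55]
 [101 105 109 112 115 118 120 121 119 115 107  94  81  71  65  62  60  59  58  58  57  58  59  66  79  98 115 125 130 133 135 137 138 138 135 132 130 131 134 137 139 140 140 140 140 140 140 142 143
  143 142 141 141 141 139 134 127 121 118 117 116 108  93  78  67  64  68  76  81  83  83]
 [136 139 143 146 150 153 155 155 154 149 139 125 108  96  88  84  82  80  79  79  78  79  81  87 100 120 139 149 155 157 160 162 163 162 160 157 155 156 159 162 164 165 165 166 165 165 165 166 166
  166 165 165 166 165 164 159 155 152 151 151 150 141 124 104  90  88  96 109 118 121 121]]
```

```bash
python3 -m handwheel '[[[0,0,0,0.003,0,0.04,0],[0,0,0,0,0,0.04,0],[0,0,0,0,0,0.025,0],[0,0,0,0,0,0.005,0],[0,0,0,0,0,0.004,0],[0,0,0,0,0,0,0]]]'
```

```text
t: 5.38
tcp_pos: [0.5597, -0.0106, 0.0322]
tool_rot: [0.995, 0.103, 0.001, 0.0]
force: [0.2, 0.4, -1.2]
finger_gap: 0.509
gripper_force: 31.0
```

```bash
python3 -m handwheel '[[[0,0,0,0,0,0.002,0],[0,0,0,0,0,0,0],[0,0,0,0,0,0,0.62],[0,0,0,0,0,0,0.62],[0,0,0,0,0,0,0.62]]]'
python3 - <<'E'
from h import *
im=snap('scene','scene3.png'); 
b=cv2.resize(im[150:280,170:330,::-1],None,fx=4.5,fy=4.5,interpolation=cv2.INTER_CUBIC);cv2.imwrite('pics/crop5.png',b)
E
```

```text
t: 6.0
tcp_pos: [0.5591, -0.0105, 0.0294]
tool_rot: [0.995, 0.103, 0.0, 0.0]
force: [0.5, -0.7, -0.6]
finger_gap: 0.619
gripper_force: 0.0
```

View pics/crop5.png

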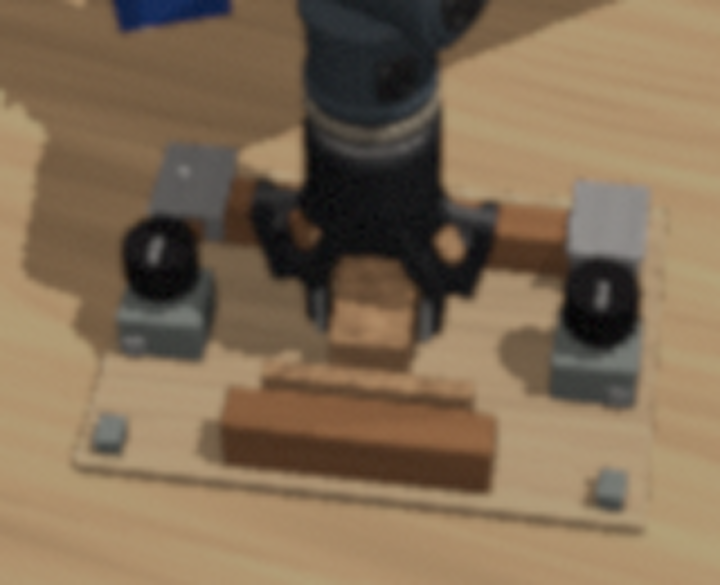

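The crop shows the block standing flat on the bed between the pad and the jaw, with its top face around crop (375,325). Next I rise and go to the left knob.

```bash
python3 -m handwheel '[[[0,0,0,0,0,0,0.75],[0,0,0,0,0,-0.05,0.75],[0,0,0,0,0,-0.052,0.9],[0,0,0,0.0005,-0.0413,0,0.9],[0,0,0,0.0005,-0.0413,0,0.9],[0,0,0,0.0005,-0.0414,0,0.9],[0,0,-10,0,0,0,0.9],[0,0,-10,0,0,0,0.9],[0,0,-10,0,0,0.01,0.9],[0,0,-10,0,0,0.01,0.9],[0,0,-10,0,0,0.01,0.9],[0,0,-10,0,0,0.01,0.9],[0,0,-10,0,0,0.01,0.9],[0,0,-10,0,0,0.01,0.9],[0,0,0,0,0,0.006,0.9],[0,0,0,0,0,0,0.9]]]'
python3 - <<'E'
from h import *
np.set_printoptions(linewidth=200)
s=sense();print(s['q'][5],s['ft_torque'],s['tau'][5],M0.T@(s['tcp_pos'][:2]-C0))
im=snap('top','top2.png'); xs=np.arange(-60,70,2)/1000
p=prof('top',im[:,:,::-1].copy(),xs,np.arange(-14,16,2)/1000,.055).mean(1);print(np.c_[xs*1000,p].round().astype(int).T)
E
```

```text
t: 8.05
tcp_pos: [0.5348, 0.1112, 0.0649]
tool_rot: [0.697, 0.717, -0.0, -0.0]
force: [-0.4, 0.0, 0.7]
finger_gap: 0.901
gripper_force: 0.0
-0.028501458199015547 [-0.00881183  0.01952069  0.02794318] 0.004248290788382292 [-0.00060422  0.12500823]
[[-60 -58 -56 -54 -52 -50 -48 -46 -44 -42 -40 -38 -36 -34 -32 -30 -28 -26 -24 -22 -20 -18 -16 -14 -12 -10  -8  -6  -4  -2   0   2   4   6   8  10  12  14  16  18  20  22  24  26  28  30  32  34  36
   38  40  42  44  46  48  50  52  54  56  58  60  62  64  66  68]
 [ 30  31  31  33  33  24  15  13  16  24  28  28  28  28  29  30  30  30  30  29  30  29  27  26  27  29  30  31  34  42  49  51  51  55  57  56  55  55  56  56  56  56  53  51  49  47  50  53  40
   18  11  30  52  57  54  55  54  46  35  24  19  24  27  23  22]
 [ 64  65  67  72  70  51  32  27  35  51  59  59  59  60  61  63  64  64  63  62  64  62  59  57  58  61  64  65  74  91 104 107 108 116 121 120 119 117 117 118 119 117 112 109 106 102 107 108  80
   37  24  63 112 121 115 118 111  89  64  46  37  46  55  53  62]
 [100 103 106 112 110  81  51  42  55  81  94  93  93  94  97  99 100 100  99  98 100  97  92  90  92  95 100 103 114 139 159 162 163 173 179 180 178 177 176 175 173 172 170 167 161 156 163 162 118
   56  39  94 163 181 176 178 163 126  88  64  53  64  76  85 113]]
```

```bash
cat > r.py <<'E'
from h import *
s=sense();Rm=R.from_quat(s['tool_rot']).as_matrix()
print('t',s['t'],'q6',np.degrees(s['q'][5]).round(2),'yaw',np.degrees(np.arctan2(Rm[1,0],Rm[0,0])).round(2),'T',s['ft_torque'].round(4),'tau6',s['tau'][5].round(4),'F',s['force'].round(2),'clamp',(M0.T@(s['tcp_pos'][:2]-C0)*1000).round(2),s['tcp_pos'][2].round(4),'gap',round(s['finger_gap']*85,2),s['gripper_force'].round(1))
E
python3 -m handwheel '[[[0,0,0,0,0,0,0],[0,0,0,0,0,0,0],[0,0,0,0,0,0,0],[0,0,0,0,0,0,0],[0,0,0,0,0,0,0],[0,0,0,0,0,0,0]]]' 30; python3 r.py
python3 -m handwheel '[[[0,0,10,0,0,0,0],[0,0,10,0,0,0,0]]]'; python3 r.py
python3 -m handwheel '[[[0,0,10,0,0,0,0],[0,0,10,0,0,0,0]]]'; python3 r.py
python3 -m handwheel '[[[0,0,0,0,0,0,0]]]'; python3 r.py
```

```text
t: 8.85
tcp_pos: [0.5348, 0.1112, 0.0659]
tool_rot: [0.696, 0.718, -0.0, -0.0]
force: [-3.4, -0.3, 5.7]
finger_gap: 0.483
gripper_force: 30.9
t: 9.1
tcp_pos: [0.5338, 0.1114, 0.0659]
tool_rot: [0.811, 0.585, -0.001, -0.001]
force: [-4.7, -0.4, 8.0]
finger_gap: 0.482
gripper_force: 31.2
t: 9.35
tcp_pos: [0.5328, 0.1118, 0.0659]
tool_rot: [0.901, 0.435, -0.002, -0.001]
force: [-5.7, 2.4, 8.7]
finger_gap: 0.48
gripper_force: 31.4
t: 9.48
tcp_pos: [0.5329, 0.1119, 0.0659]
tool_rot: [0.9, 0.436, -0.002, -0.001]
force: [-5.1, 1.4, 9.5]
finger_gap: 0.482
gripper_force: 31.3Traceback (most recent call last):
  File "r.py", line 3, in <module>
    print('t',s['t'],'q6',np.degrees(s['q'][5]).round(2),'yaw',np.degrees(np.arctan2(Rm[1,0],Rm[0,0])).round(2),'T',s['ft_torque'].round(4),'tau6',s['tau'][5].round(4),'F',s['force'].round(2),'clamp',(M0.T@(s['tcp_pos'][:2]-C0)*1000).round(2),s['tcp_pos'][2].round(4),'gap',round(s['finger_gap']*85,2),s['gripper_force'].round(1))
                                                                                                                              
[... 1908 characters left out ...]
,s['t'],'q6',np.degrees(s['q'][5]).round(2),'yaw',np.degrees(np.arctan2(Rm[1,0],Rm[0,0])).round(2),'T',s['ft_torque'].round(4),'tau6',s['tau'][5].round(4),'F',s['force'].round(2),'clamp',(M0.T@(s['tcp_pos'][:2]-C0)*1000).round(2),s['tcp_pos'][2].round(4),'gap',round(s['finger_gap']*85,2),s['gripper_force'].round(1))
                                                                                                                                                                                                                                                                                                              ^^^^^^^^^^^^^^^^^^^^^^^^
AttributeError: 'float' object has no attribute 'round'
```

```bash
sed -i "s/s\['gripper_force'\].round(1)/round(float(s['gripper_force']),1)/; s/s\['tau'\]\[5\].round(4)/round(float(s['tau'][5]),4)/" r.py; python3 r.py
python3 -m handwheel '[[[0,0,0,0,0,0,0.9],[0,0,0,0,0,0,0.9],[0,0,0,0,0,0,0.9],[0,0,0,0,0,-0.05,0.9]]]'; python3 r.py
```

```text
t 9.475 q6 38.32 yaw 51.7 T [ 0.1759  0.7396 -0.1772] tau6 0.0008 F [-5.1   1.42  9.48] clamp [ -2.42 126.03] 0.0659 gap 40.98 31.3
t: 9.98
tcp_pos: [0.5326, 0.111, 0.1122]
tool_rot: [0.9, 0.437, -0.004, -0.002]
force: [0.5, -0.4, 0.3]
finger_gap: 0.898
gripper_force: 0.0
t 9.975 q6 38.23 yaw 51.78 T [-0.0222 -0.0481  0.047 ] tau6 0.0 F [ 0.53 -0.44  0.32] clamp [ -2.89 125.24] 0.1122 gap 76.34 0.0
```

```bash
python3 -m handwheel '[[[0,0,0,-0.0319,0.0386,0,0.9],[0,0,0,-0.0319,0.0386,0,0.9],[0,0,0,-0.0318,0.0385,0,0.9],[0,0,0,-0.0318,0.0385,0,0.9],[0,0,0,-0.0319,0.0386,0,0.9],[0,0,0,0,0,0.025,0.9],[0,0,0,0,0,0.022,0.9],[0,0,0,0,0,0,0.9],[0,0,0,0,0,0,0],[0,0,0,0,0,0,0],[0,0,0,0,0,0,0],[0,0,0,0,0,0,0],[0,0,0,0,0,0,0]]]' 30;python3 r.py
python3 -m handwheel '[[[0,0,10,0,0,0,0],[0,0,10,0,0,0,0],[0,0,10,0,0,0,0],[0,0,10,0,0,0,0],[0,0,0,0,0,0,0]]]'; python3 r.py
```

```text
t: 11.6
tcp_pos: [0.5861, -0.1312, 0.0696]
tool_rot: [0.9, 0.437, -0.001, -0.002]
force: [-4.8, 3.4, 7.1]
finger_gap: 0.479
gripper_force: 29.9
t 11.6 q6 14.86 yaw 51.8 T [ 0.6183  0.8096 -0.0799] tau6 -0.098 F [-4.81  3.42  7.07] clamp [-7.0000e-02 -1.2282e+02] 0.0696 gap 40.71 29.9
t: 12.22
tcp_pos: [0.5856, -0.1305, 0.0696]
tool_rot: [0.995, 0.102, -0.002, -0.002]
force: [-5.0, 4.9, 7.0]
finger_gap: 0.477
gripper_force: 30.1
t 12.225 q6 54.92 yaw 11.72 T [ 0.9566  0.8488 -0.1644] tau6 -0.0068 F [-5.01  4.9   6.95] clamp [  -0.33 -121.98] 0.0696 gap 40.58 30.1
```

```bash
python3 -m handwheel '[[[0,0,10,0,0,0,0],[0,0,10,0,0,0,0],[0,0,10,0,0,0,0],[0,0,0,0,0,0,0]]]'; python3 r.py
python3 -m handwheel '[[[0,0,0,0,0,0,0.9],[0,0,0,0,0,0,0.9],[0,0,0,0,0,0,0.9],[0,0,0,0,0,-0.045,0.9],[0,0,0,0,0,0,0.9]]]'; python3 r.py
```

```text
t: 12.72
tcp_pos: [0.5857, -0.1298, 0.0696]
tool_rot: [0.987, -0.159, -0.003, -0.002]
force: [-5.6, 6.8, 6.8]
finger_gap: 0.479
gripper_force: 30.1
t 12.725 q6 84.92 yaw -18.3 T [ 1.2702  0.6616 -0.2009] tau6 -0.0085 F [-5.61  6.77  6.75] clamp [-1.2000e-01 -1.2134e+02] 0.0696 gap 40.71 30.1
t: 13.35
tcp_pos: [0.5909, -0.1345, 0.1164]
tool_rot: [0.987, -0.158, 0.004, 0.001]
force: [-0.3, -0.1, -0.6]
finger_gap: 0.902
gripper_force: 0.0
t 13.35 q6 84.84 yaw -18.21 T [0.0008 0.006  0.0197] tau6 0.0 F [-0.26 -0.11 -0.6 ] clamp [   3.98 -127.02] 0.1164 gap 76.69 0.0
```

```bash
python3 -m handwheel '[[[0,0,0,-0.0264,-0.0432,0,0.9],[0,0,0,-0.0264,-0.0432,0,0.9],[0,0,0,-0.0264,-0.0432,0,0.9],[0,0,0,-0.0264,-0.0432,0,0.9],[0,0,0,-0.0264,-0.0432,0,0.9],[0,0,-10,0,0,0,0.9],[0,0,-10,0,0,0.012,0.9],[0,0,-10,0,0,0.012,0.9],[0,0,-10,0,0,0.012,0.9],[0,0,-10,0,0,0.012,0.9],[0,0,0,0,0,0,0.9],[0,0,0,0,0,0,0],[0,0,0,0,0,0,0],[0,0,0,0,0,0,0],[0,0,0,0,0,0,0],[0,0,0,0,0,0,0]]]' 30;python3 r.py
python3 -m handwheel '[[[0,0,10,0,0,0,0],[0,0,10,0,0,0,0],[0,0,10,0,0,0,0],[0,0,0,0,0,0,0]]]'; python3 r.py
```

```text
t: 15.35
tcp_pos: [0.5313, 0.1123, 0.0662]
tool_rot: [0.962, 0.274, 0.001, 0.001]
force: [0.1, -4.7, 2.8]
finger_gap: 0.479
gripper_force: 30.9
t 15.35 q6 58.5 yaw 31.77 T [-0.8621 -0.0566 -0.1058] tau6 -0.1472 F [ 0.06 -4.75  2.83] clamp [ -3.85 126.76] 0.0662 gap 40.75 30.9
t: 15.85
tcp_pos: [0.5307, 0.1141, 0.0662]
tool_rot: [1.0, 0.016, 0.001, -0.001]
force: [-0.6, 2.5, 5.1]
finger_gap: 0.482
gripper_force: 31.1
t 15.85 q6 88.38 yaw 1.82 T [ 0.3867  0.0624 -0.1817] tau6 0.0672 F [-0.57  2.51  5.1 ] clamp [ -4.08 128.68] 0.0662 gap 40.95 31.1
```

```bash
python3 -m handwheel '[[[0,0,10,0,0,0,0],[0,0,0,0,0,0,0]]]'; python3 r.py
python3 - <<'E'
from h import *
np.set_printoptions(linewidth=220)
im=snap('top','top3.png')[:,:,::-1].copy(); xs=np.arange(-52,62,2)/1000
for y in((-14,14),(26,40),(-40,-26)):
  p=prof('top',im,xs,np.arange(y[0],y[1],2)/1000,.05).mean(1);print(y);print(np.c_[xs*1000,p[:,1:]].round().astype(int).T)
E
```

```text
t: 16.1
tcp_pos: [0.5307, 0.1148, 0.0661]
tool_rot: [0.997, -0.071, 0.001, -0.001]
force: [-0.0, 5.2, 5.2]
finger_gap: 0.481
gripper_force: 31.2
t 16.1 q6 98.35 yaw -8.17 T [ 0.7267  0.0212 -0.1507] tau6 0.0031 F [-0.05  5.18  5.21] clamp [ -3.94 129.3 ] 0.0661 gap 40.9 31.2
(-14, 14)
[[-52 -50 -48 -46 -44 -42 -40 -38 -36 -34 -32 -30 -28 -26 -24 -22 -20 -18 -16 -14 -12 -10  -8  -6  -4  -2   0   2   4   6   8  10  12  14  16  18  20  22  24  26  28  30  32  34  36  38  40  42  44  46  48  50  52  54
   56  58  60]
 [ 62  62  65  67  71  69  51  33  41  55  58  58  59  59  61  63  63  64  64  63  63  64  63  71  91 108 119 122 122 119 114 111 114 118 122 122 119 116 116 118 119 117 110 106 104 102 106 107 100 103 112 117 116 102
   78  56  40]
 [ 97  98 102 106 111 109  80  53  64  87  92  91  92  93  96  99 100 100  99  97  99 101 100 112 140 163 174 178 180 178 172 168 170 174 179 180 179 176 175 175 174 172 167 163 159 156 162 160 148 155 172 179 175 148
  108  77  57]]
(26, 40)
[[-52 -50 -48 -46 -44 -42 -40 -38 -36 -34 -32 -30 -28 -26 -24 -22 -20 -18 -16 -14 -12 -10  -8  -6  -4  -2
[... 605 characters left out ...]

[[-52 -50 -48 -46 -44 -42 -40 -38 -36 -34 -32 -30 -28 -26 -24 -22 -20 -18 -16 -14 -12 -10  -8  -6  -4  -2   0   2   4   6   8  10  12  14  16  18  20  22  24  26  28  30  32  34  36  38  40  42  44  46  48  50  52  54
   56  58  60]
 [ 57  59  60  62  66  69  70  70  74  77  81  86  89  89  87  86  86  86  86  86  85  83  81  77  75  74  76  78  81  82  84  86  86  83  80  79  79  81  77  88 118 121  98  79  58  34  24  36  76 107 108 105 106 102
   98  90  70]
 [ 90  93  95  98 103 109 104  97  99 104 109 115 119 119 117 116 116 116 116 116 114 111 109 105 100 100 102 105 108 111 113 116 116 112 108 106 106 108 105 115 146 150 127 108  82  52  39  57 116 163 167 162 162 147
  120  98  76]]
```

```bash
python3 -m handwheel '[[[0,0,0,0,0,0,0.9],[0,0,0,0,0,0,0.9],[0,0,0,0,0,0,0.9],[0,0,0,0,0,-0.045,0.9],[0,0,0,0,0,0,0.9]]]'; python3 r.py
cat > avg.py <<'E'
from h import *
T=[];F=[]
for i in range(10):
    snapshot('top'); s=sense(); T.append(s['ft_torque']); F.append(s['force'])
T=np.array(T);print('AVG T',T.mean(0).round(4),'sd',T.std(0).round(4),'F',np.mean(F,0).round(2))
E
python3 avg.py
```

```text
t: 16.77
tcp_pos: [0.5325, 0.1131, 0.1127]
tool_rot: [0.997, -0.071, 0.003, -0.0]
force: [0.2, 0.3, -0.6]
finger_gap: 0.901
gripper_force: 0.0
t 16.775 q6 98.42 yaw -8.19 T [ 0.0167 -0.047  -0.0011] tau6 0.0009 F [ 0.15  0.32 -0.55] clamp [ -2.51 127.32] 0.1127 gap 76.55 0.0
AVG T [ 0.0126  0.0085 -0.0037] sd [0.029  0.0289 0.0293] F [-0.03 -0.12 -0.24]
```

```bash
python3 -m handwheel '[[[0,0,0,0.0173,0.0467,0,0.9],[0,0,0,0.0173,0.0467,0,0.9],[0,0,0,0.0173,0.0467,0,0.9],[0,0,0,0.0173,0.0467,0,0.9],[0,0,0,0.0173,0.0467,0,0.9],[0,0,0,0,0,0.022,0.9],[0,0,0,0,0,0.022,0.9],[0,0,0,0,0,0,0.9],[0,0,0,0,0,0,0],[0,0,0,0,0,0,0],[0,0,0,0,0,0,0],[0,0,0,0,0,0,0],[0,0,0,0,0,0,0]]]' 30;python3 r.py
python3 -m handwheel '[[[0,0,8,0,0,0,0],[0,0,2,0,0,0,0],[0,0,0,0,0,0,0]]]'; python3 r.py; python3 avg.py
```

```text
t: 18.9
tcp_pos: [0.5833, -0.1297, 0.0676]
tool_rot: [0.997, -0.071, 0.001, -0.0]
force: [0.3, 3.4, 6.2]
finger_gap: 0.484
gripper_force: 30.8
t 18.9 q6 74.88 yaw -8.19 T [ 0.5712 -0.0841  0.0844] tau6 0.0642 F [0.34 3.43 6.22] clamp [  -2.4  -120.79] 0.0676 gap 41.13 30.8
t: 19.27
tcp_pos: [0.5835, -0.1292, 0.0676]
tool_rot: [0.987, -0.158, 0.001, -0.001]
force: [-0.5, 5.0, 5.8]
finger_gap: 0.479
gripper_force: 30.8
t 19.275 q6 84.89 yaw -18.21 T [ 0.8542 -0.1711  0.0206] tau6 0.0612 F [-0.46  4.96  5.83] clamp [  -2.14 -120.25] 0.0676 gap 40.75 30.8
AVG T [ 0.8402 -0.15    0.0537] sd [0.0367 0.0255 0.0113] F [0.9  5.2  6.01]
```

```bash
python3 -m handwheel '[[[0,0,5,0,0,0,0]]]'; python3 r.py; python3 -m handwheel '[[[0,0,5,0,0,0,0]]]'; python3 r.py;  python3 avg.py
```

```text
t: 19.9
tcp_pos: [0.5836, -0.1289, 0.0676]
tool_rot: [0.979, -0.202, 0.001, -0.001]
force: [0.8, 5.8, 6.0]
finger_gap: 0.481
gripper_force: 31.0
t 19.9 q6 89.99 yaw -23.32 T [ 1.0054 -0.294   0.2791] tau6 -0.3154 F [0.8  5.8  5.96] clamp [  -1.99 -120.  ] 0.0676 gap 40.86 31.0
t: 20.02
tcp_pos: [0.5837, -0.1286, 0.0676]
tool_rot: [0.97, -0.245, 0.001, -0.001]
force: [1.7, 7.0, 6.1]
finger_gap: 0.48
gripper_force: 31.0
t 20.025 q6 95.01 yaw -28.35 T [ 1.1636 -0.4016  0.2747] tau6 -0.2154 F [1.74 7.   6.14] clamp [  -1.79 -119.79] 0.0676 gap 40.79 31.0
AVG T [ 1.059  -0.2709 -0.1473] sd [0.0274 0.0246 0.0662] F [1.34 6.72 5.99]
```

```bash
cat > pad.py <<'E'
from h import *
import sys
from scipy.optimize import least_squares
xs=np.arange(30,62,.25)/1000
t0=cv2.imread('pics/top0.png')
def cur(n=4): return np.mean([snapshot('top')[:,:,::-1].astype(np.float32) for _ in range(n)],0)
c=cur() if len(sys.argv)<2 else cv2.imread(sys.argv[1]).astype(np.float32)
for y in((28,40),(40,52),(-40,-28),(-52,-40)):
    ys=np.arange(y[0],y[1],1)/1000
    a=prof('top',t0.astype(np.float32),xs,ys,.05).mean((1,2)); b=prof('top',c,xs,ys,.05).mean((1,2))
    e=lambda v,lo,hi:(lambda s,x:np.interp((s.min()+s.max())/2,s[s.argmin():s.argmax()+1],x[s.argmin():s.argmax()+1]))(v[(xs>lo)&(xs<hi)],xs[(xs>lo)&(xs<hi)]*1000)
    try: f0,f1=e(a,.038,.050),e(b,.038,.052)
    except Exception as ex: f0=f1=np.nan
    w=(xs>.034)&(xs<.052)
    r=least_squares(lambda p:p[1]*np.interp(xs[w]*1000-p[0],xs*1000,a)+p[2]-b[w],[1,1,0])
    w2=(xs>.058)
    print(y,'front edge',round(f0,2),round(f1,2),'d',round(f1-f0,2),'corr shift',r.x.round(2),'res',np.sqrt(np.mean(r.fun**2)).round(1), 'dark lvl',a.min().round(),b.min().round())
E
python3 pad.py pics/top2.png; echo; python3 pad.py pics/top3.png; echo;  python3 pad.py; python3 r.py
```

```text
(28, 40) front edge 43.98 44.17 d 0.19 corr shift [ 0.11  1.08 -1.65] res 0.5 dark lvl 25.0 26.0
(40, 52) front edge 43.64 45.76 d 2.13 corr shift [0.9  0.81 5.63] res 6.5 dark lvl 20.0 24.0
(-40, -28) front edge 43.77 43.72 d -0.05 corr shift [-0.05  1.05  0.64] res 0.2 dark lvl 24.0 26.0
(-52, -40) front edge 43.29 43.31 d 0.01 corr shift [0.02 1.07 0.1 ] res 0.3 dark lvl 21.0 23.0

(28, 40) front edge 43.98 44.02 d 0.05 corr shift [-0.01  1.07 -0.34] res 0.3 dark lvl 25.0 26.0
(40, 52) front edge 43.64 43.77 d 0.13 corr shift [0.   1.05 1.07] res 0.2 dark lvl 20.0 23.0
(-40, -28) front edge 43.77 43.75 d -0.02 corr shift [0.   1.05 0.17] res 0.3 dark lvl 24.0 25.0
(-52, -40) front edge 43.29 43.3 d 0.01 corr shift [0.01 1.06 0.44] res 0.1 dark lvl 21.0 23.0

(28, 40) front edge nan nan d nan corr shift [-2.020e+00 -5.000e-02  6.141e+01] res 0.8 dark lvl 25.0 31.0
(40, 52) front edge nan nan d nan corr shift [10.31  0.27 25.8 ] res 3.0 dark lvl 20.0 25.0
(-40, -28) front edge 43.77 46.23 d 2.45 corr shift [ 1.34  0.31 21.27] res 3.4 dark lvl 24.0 30.0
(-52, -40) front edge 43.29 44.51 d 1.22 corr shift [ 0.08  0.74 -0.99] res 10.0 dark lvl 21.0 23.0
t 20.725 q6 94.92 yaw -28.29 T [ 1.0868 -0.2672 -0.1408] tau6 -0.1586 F [1.09 6.58 6.11] clamp [  -1.84 -119.77] 0.0676 gap 40.97 30.7
```

```bash
python3 -m handwheel '[[[0,0,0,0,0,0,0.9],[0,0,0,0,0,0,0.9],[0,0,0,0,0,0,0.9],[0,0,0,0,0,-0.045,0.9],[0,0,0,-0.0322,-0.0378,0,0.9],[0,0,0,-0.0322,-0.0378,0,0.9],[0,0,0,-0.0322,-0.0378,0,0.9],[0,0,0,-0.0322,-0.0378,0,0.9],[0,0,0,-0.0322,-0.0378,0,0.9],[0,0,0,0,0,0,0.9]]]'; python3 r.py;python3 pad.py
```

```text
t: 21.98
tcp_pos: [0.5283, 0.1152, 0.1111]
tool_rot: [0.97, -0.241, -0.001, 0.0]
force: [-0.2, 0.1, -1.3]
finger_gap: 0.9
gripper_force: 0.0
t 21.975 q6 118.36 yaw -27.92 T [0.0146 0.0055 0.0075] tau6 0.1184 F [-0.19  0.11 -1.28] clamp [ -6.17 130.25] 0.1111 gap 76.47 0.0
(28, 40) front edge 43.98 44.01 d 0.03 corr shift [-0.03  1.08 -0.2 ] res 0.2 dark lvl 25.0 26.0
(40, 52) front edge 43.64 43.75 d 0.11 corr shift [0.01 1.06 1.07] res 0.2 dark lvl 20.0 22.0
(-40, -28) front edge 43.77 43.73 d -0.04 corr shift [-0.    1.06  0.77] res 0.6 dark lvl 24.0 26.0
(-52, -40) front edge 43.29 43.31 d 0.02 corr shift [0.03 1.07 0.15] res 0.2 dark lvl 21.0 23.0
```

```bash
cat > jaw.py <<'E'
from h import *
from scipy.optimize import least_squares
xs=np.arange(-115,-20,.25)/1000; t0=cv2.imread('pics/top0.png').astype(np.float32)
c=np.mean([snapshot('top')[:,:,::-1].astype(np.float32) for _ in range(4)],0)
cv2.imwrite('pics/cur.png',c)
for y in((-85,-60),(-48,-30),(30,46),(60,75)):
    ys=np.arange(y[0],y[1],1)/1000
    a=prof('top',t0,xs,ys,.048).mean((1,2)); b=prof('top',c,xs,ys,.048).mean((1,2))
    w=(xs>-.090)&(xs<-.035) if abs(y[0])<50 else (xs>-.096)&(xs<-.055)
    best=min((least_squares(lambda p:p[1]*np.interp(xs[w]*1000-p[0],xs*1000,a)+p[2]-b[w],[g,1,0]) for g in(6,9,12,15)),key=lambda r:r.cost)
    print('jaw',y,best.x.round(2),'res',np.sqrt(np.mean(best.fun**2)).round(1))
E
python3 jaw.py
```

```text
jaw (-85, -60) [13.34  0.57  8.36] res 9.3
jaw (-48, -30) [10.93  0.54  6.21] res 2.7
jaw (30, 46) [11.15  0.2  45.91] res 13.3
jaw (60, 75) [10.51  1.08 -1.48] res 1.7[ WARN:0@4.131] global loadsave.cpp:1063 imwrite_ Unsupported depth image for selected encoder is fallbacked to CV_8U.
```

```bash
python3 -m handwheel '[[[0,0,0,0.0035,0,0.02,0.9],[0,0,0,0,0,0.024,0.9],[0,0,0,0,0,0,0.9],[0,0,0,0,0,0,0],[0,0,0,0,0,0,0],[0,0,0,0,0,0,0],[0,0,0,0,0,0,0],[0,0,0,0,0,0,0]]]' 30;python3 r.py
for i in 1; do python3 -m handwheel '[[[0,0,5,0,0,0,0],[0,0,5,0,0,0,0]]]' >/dev/null; python3 r.py; python3 -m handwheel '[[[0,0,5,0,0,0,0]]]'>/dev/null; python3 r.py;python3 -m handwheel '[[[0,0,5,0,0,0,0]]]'>/dev/null; python3 r.py; done; python3 pad.py
```

```text
t: 23.38
tcp_pos: [0.5356, 0.1137, 0.0694]
tool_rot: [0.97, -0.245, 0.003, -0.003]
force: [2.1, 10.0, 5.1]
finger_gap: 0.475
gripper_force: 30.4
t 23.375 q6 118.18 yaw -28.32 T [ 1.8557 -0.231  -0.0148] tau6 -0.0023 F [2.12 9.98 5.05] clamp [  0.65 127.25] 0.0694 gap 40.4 30.4
t 23.625 q6 128.3 yaw -38.4 T [ 1.739  -0.2952  0.214 ] tau6 -0.2316 F [ 0.96 10.67  4.13] clamp [  0.54 127.15] 0.0694 gap 40.66 30.2
t 23.75 q6 133.3 yaw -43.39 T [ 1.6535 -0.2541  0.2803] tau6 -0.211 F [1.9  9.05 3.19] clamp [  0.44 127.09] 0.0694 gap 40.26 30.2
t 23.875 q6 138.29 yaw -48.39 T [ 1.6047 -0.2311  0.2802] tau6 -0.1906 F [ 2.38 10.36  4.57] clamp [  0.41 127.03] 0.0694 gap 40.43 30.2
(28, 40) front edge 43.98 44.77 d 0.79 corr shift [ 0.96  1.14 -2.75] res 3.3 dark lvl 25.0 22.0
(40, 52) front edge 43.64 45.01 d 1.37 corr shift [1.12 0.98 4.97] res 2.7 dark lvl 20.0 25.0
(-40, -28) front edge 43.77 45.1 d 1.32 corr shift [ 1.37  1.13 -4.83] res 2.3 dark lvl 24.0 21.0
(-52, -40) front edge 43.29 45.16 d 1.86 corr shift [ 1.61  1.04 -1.11] res 3.6 dark lvl 21.0 26.0
```

```bash
python3 -m handwheel '[[[0,0,0,0,0,0,0.9],[0,0,0,0,0,0,0.9],[0,0,0,0,0,0,0.9],[0,0,0,0,0,-0.045,0.9],[0,0,0,0,0,0,0.9]]]'>/dev/null; python3 r.py;python3 pad.py;python3 jaw.py 2>/dev/null
```

```text
t 24.7 q6 138.18 yaw -48.22 T [ 0.0499  0.008  -0.0186] tau6 -0.0 F [ 0.18  0.32 -0.43] clamp [ -0.26 124.24] 0.1148 gap 76.25 0.0
(28, 40) front edge 43.98 44.77 d 0.8 corr shift [ 0.96  1.16 -2.98] res 3.3 dark lvl 25.0 22.0
(40, 52) front edge 43.64 45.07 d 1.43 corr shift [1.15 0.99 4.97] res 3.0 dark lvl 20.0 26.0
(-40, -28) front edge 43.77 45.09 d 1.32 corr shift [ 1.37  1.14 -4.49] res 2.4 dark lvl 24.0 22.0
(-52, -40) front edge 43.29 45.15 d 1.85 corr shift [ 1.6   1.05 -0.71] res 3.6 dark lvl 21.0 26.0
jaw (-85, -60) [13.65  0.57  8.75] res 9.2
jaw (-48, -30) [12.29  0.49 10.7 ] res 3.0
jaw (30, 46) [12.84  0.47 12.33] res 2.3
jaw (60, 75) [12.71  0.96  3.19] res 7.9
```

```bash
python3 -m handwheel '[[[0,0,0,0.0423,0.0246,0,0.9],[0,0,0,0.0423,0.0246,0,0.9],[0,0,0,0.0423,0.0246,0,0.9],[0,0,0,0.0423,0.0246,0,0.9],[0,0,0,0.0423,0.0246,0,0.9],[0,0,0,0,0,0.022,0.9],[0,0,0,0,0,0.023,0.9],[0,0,0,0,0,0,0.9],[0,0,0,0,0,0,0],[0,0,0,0,0,0,0],[0,0,0,0,0,0,0],[0,0,0,0,0,0,0],[0,0,0,0,0,0,0]]]' 30 >/dev/null;python3 r.py
python3 -m handwheel '[[[0,0,5,0,0,0,0]]]'>/dev/null; python3 r.py; python3 -m handwheel '[[[0,0,5,0,0,0,0]]]'>/dev/null; python3 r.py; python3 -m handwheel '[[[0,0,3,0,0,0,0]]]'>/dev/null; python3 r.py
python3 -m handwheel '[[[0,0,0,0,0,0,0.9],[0,0,0,0,0,0,0.9],[0,0,0,0,0,0,0.9],[0,0,0,0,0,-0.05,0.9],[0,0,0,0,0,-0.05,0.9],[0,0,0,0,0,0,0.9]]]'>/dev/null; python3 r.py
```

```text
t 26.725 q6 114.97 yaw -48.19 T [ 0.6769 -0.513   0.1304] tau6 0.1163 F [3.04 4.41 1.25] clamp [  -0.82 -119.01] 0.069 gap 40.18 30.9
t 26.85 q6 120.08 yaw -53.3 T [ 0.9282 -0.6139  0.2661] tau6 -0.2896 F [3.63 5.28 2.11] clamp [  -0.59 -118.88] 0.069 gap 40.81 31.0
t 26.975 q6 125.11 yaw -58.33 T [ 0.988  -0.712   0.2867] tau6 -0.1855 F [4.91 6.8  0.86] clamp [  -0.29 -118.8 ] 0.069 gap 40.6 31.0
t 27.1 q6 128.06 yaw -61.28 T [ 1.0797 -0.6955  0.2714] tau6 0.0431 F [4.13 6.31 0.23] clamp [  -0.13 -118.73] 0.069 gap 40.82 31.0
t 27.85 q6 127.99 yaw -61.21 T [-0.0253 -0.013   0.0051] tau6 0.0005 F [-0.34 -0.7  -0.06] clamp [  -0.8  -121.72] 0.1717 gap 76.3 0.0
```

```bash
python3 -m handwheel '[[[0,0,0,-0.047,-0.0144,0,0.9],[0,0,0,-0.047,-0.0144,0,0.9],[0,0,0,-0.047,-0.0144,0,0.9],[0,0,0,-0.047,-0.0144,0,0.9],[0,0,0,-0.047,-0.0144,0,0.9],[0,0,0,0,0,0,0.9]]]'>/dev/null; python3 r.py;python3 pad.py;python3 jaw.py 2>/dev/null
python3 - <<'E'
from h import *
t=cv2.imread('pics/cur.png')[110:220,190:300]; s=snapshot('scene')[140:280,170:330,::-1]
b=np.zeros((400,790,3),np.uint8); b[:385,:385]=cv2.resize(t,(385,385),interpolation=cv2.INTER_CUBIC); b[:350,388:788]=cv2.resize(s,(400,350),interpolation=cv2.INTER_CUBIC); cv2.imwrite('pics/crop6.png',b)
E
```

```text
t 28.6 q6 151.28 yaw -60.93 T [-0.0484  0.0163 -0.0314] tau6 0.1172 F [-0.21  0.32 -0.88] clamp [ -4.82 129.24] 0.1662 gap 76.45 0.0
(28, 40) front edge 43.98 45.13 d 1.16 corr shift [1.45 1.14 0.08] res 4.3 dark lvl 25.0 23.0
(40, 52) front edge 43.64 45.72 d 2.08 corr shift [1.69 0.95 6.78] res 5.3 dark lvl 20.0 27.0
(-40, -28) front edge 43.77 45.4 d 1.63 corr shift [ 1.79  1.17 -5.17] res 3.7 dark lvl 24.0 20.0
(-52, -40) front edge 43.29 45.92 d 2.62 corr shift [ 2.46  1.1  -3.21] res 2.8 dark lvl 21.0 23.0
jaw (-85, -60) [15.62  0.55  9.38] res 8.2
jaw (-48, -30) [13.87  0.47 13.34] res 3.6
jaw (30, 46) [12.63  0.6   7.77] res 7.9
jaw (60, 75) [12.83  1.02  2.75] res 3.7
```

View pics/crop6.png

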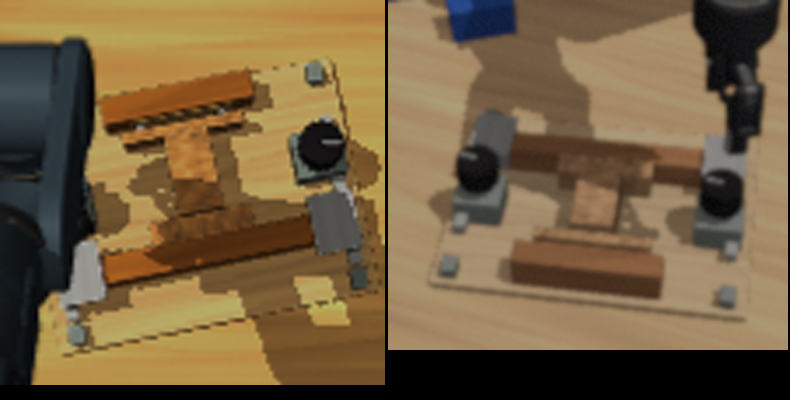

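The crop shows the block clamped between the jaw and the pad, lengthwise and square, and both knob pointers have turned about a quarter. The pad is squeezed by about 1.9 mm, so I add a small final turn on the left knob, which is slightly behind.

```bash
python3 -m handwheel '[[[0,0,0,0.003,-0.002,0,0.9],[0,0,-10,0,0,0.016,0.9],[0,0,-10,0,0,0.016,0.9],[0,0,-10,0,0,0.016,0.9],[0,0,-10,0,0,0.016,0.9],[0,0,-10,0,0,0.016,0.9],[0,0,-10,0,0,0.016,0.9],[0,0,0,0,0,0,0.9],[0,0,0,0,0,0,0],[0,0,0,0,0,0,0],[0,0,0,0,0,0,0],[0,0,0,0,0,0,0],[0,0,0,0,0,0,0]]]' 30 >/dev/null;python3 r.py
python3 -m handwheel '[[[0,0,5,0,0,0,0]]]'>/dev/null; python3 r.py
python3 -m handwheel '[[[0,0,0,0,0,0,0.9],[0,0,0,0,0,0,0.9],[0,0,0,0,0,0,0.9],[0,0,0,0,0,-0.05,0.9],[0,0,0,0,0,-0.05,0.9],[0,0,0,0,0,0,0.9]]]'>/dev/null; python3 r.py; python3 pad.py; python3 jaw.py 2>/dev/null
```

```text
t 30.675 q6 91.2 yaw -1.49 T [ 2.4721  0.1479 -0.1403] tau6 -0.137 F [-1.61 13.84  8.08] clamp [  1.27 127.5 ] 0.0734 gap 40.42 29.8
t 30.8 q6 96.26 yaw -6.5 T [2.475  0.1868 0.2588] tau6 -0.2595 F [-1.82 13.3   8.05] clamp [  1.23 127.37] 0.0734 gap 40.7 29.6
t 31.55 q6 96.11 yaw -6.23 T [-0.0036  0.0054  0.0106] tau6 -0.0003 F [0.88 0.02 0.32] clamp [  2.65 122.8 ] 0.1751 gap 76.39 0.0
(28, 40) front edge 43.98 45.54 d 1.57 corr shift [1.87 1.12 0.5 ] res 3.9 dark lvl 25.0 25.0
(40, 52) front edge 43.64 46.25 d 2.62 corr shift [1.99 0.96 4.22] res 7.3 dark lvl 20.0 26.0
(-40, -28) front edge 43.77 45.58 d 1.81 corr shift [ 1.95  1.13 -2.43] res 2.8 dark lvl 24.0 23.0
(-52, -40) front edge 43.29 46.05 d 2.76 corr shift [ 2.53  1.1  -3.22] res 3.5 dark lvl 21.0 23.0
jaw (-85, -60) [15.89  0.55  9.16] res 8.1
jaw (-48, -30) [14.29  0.47 14.12] res 4.1
jaw (30, 46) [13.24  0.42 39.61] res 13.3
jaw (60, 75) [13.26  1.04  2.26] res 3.0
```

```bash
python3 -c "
from station import sign_off
print(sign_off())"
```

```text
the job is handed in; nothing more can be done
None
```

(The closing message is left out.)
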